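# Click the candling lamp on and hold a washed glass cell in its beam

## Task

Check the washed glass sample cell against the light: first switch on the candling lamp by turning the pointer knob on its top clockwise (seen from above) until it clicks over to the on mark. Then pick the rectangular glass cell off the draining board by its two long frosted sides only, never touching the clear end windows, and hold it upright in the middle of the beam, about 9 cm in front of the lens and at lens height, with its windows square to the light. Finish while still holding it there; leave everything else where it stands.

Things in the scene. Friction and masses are not known exactly. Their poses are not given: they have to be found in the camera images.
- cell: Rectangular glass cell, open at the top, standing upright on the draining board: 44 mm long along its x, 24 mm wide along its y, 56 mm high, walls 3 mm, about 70 g. Origin at the centre of its underside, z up. The long sides (24 mm apart, facing +y and -y) are frosted white; the two short end walls (facing +x and -x) are clear windows through which the light must pass, along its x.
- cell_mid (a point): Middle of the cell, 28 mm above its underside, on the axis through both windows; axes as the cell's.
- frost_a: Frosted long side of the cell facing its +y, a white panel 44 x 3 x 53 mm; origin at the panel's centre.
- frost_b: Frosted long side facing the cell's -y, same size; origin at the panel's centre.
- window_a: Clear end window at the cell's +x, 18 mm wide, 53 mm high; origin at its centre. Not to be touched.
- window_b: Clear end window at the cell's -x, same size; origin at its centre. Not to be touched.
- drainer: Fixed grooved steel draining board, 310 x 330 mm; its top is 10 mm above the counter, with an 18 mm high rim along its +x and +y edges. Origin under its centre. The cell, the ramekin and the tumbler stand on it, at least 120 mm apart, in any order.
- lamp: Fixed candling lamp: grey steel box 130 mm long (its x), 110 mm wide, 150 mm high, with a black round snoot 52 mm across and 18 mm long on its +x face holding the lens. Origin under the box's centre, x along the beam, z up. The beam runs level along +x.
- lamp_lens (a point): Centre of the lens's front, 84 mm ahead of the lamp's centre and 105 mm above the counter; axes as the lamp's (x along the beam). The beam is 40 mm across.
- beam_spot (a point): Where the cell's middle belongs: on the beam axis 90 mm in front of the lens, 105 mm above the counter; axes as the lamp's (x along the beam).
- lamp_knob (a joint): Angle of the lamp's switch knob, rad: 0 at off, grows clockwise seen from above, 1.05 at on. It has two rests, off and on, each against a stop. A snap spring resists with about 0.07 N m as it leaves off, less and less up to the half-way point at 0.52; let go before that it springs back to off, past it it snaps over to on and stays.
- knob_grip (a point): Point to grip on the knob, on its upright axis in the middle of the lamp's top, 175 mm above the counter. The knob is a black bar 40 mm long (along this point's x, white pointer line at the +x end), 11 mm thick (along its y) and 27 mm high, its top 12 mm above this point, on a 40 mm round skirt whose top is 14 mm below this point. Switched on, the bar points along the beam.
- ramekin: White ceramic ramekin, 76 mm across, 42 mm high, on the draining board; origin under its centre. Leave alone.
- tumbler: Small round clear tumbler, 50 mm across, 62 mm high, on the draining board; origin under its centre. Leave alone.
- steel_bowl: Small steel bowl, 110 mm across, 45 mm high, on the counter; origin under its centre. Leave alone.
- garlic_keeper: White ceramic garlic keeper with vent holes and knobbed lid, 98 mm across, 123 mm high; origin under its centre. Leave alone.
- rasp_grater: Plastic rasp grater lying flat, about 230 mm long (along its x), 38 mm wide, 16 mm high; origin under its middle. Leave alone.
- pepper_mill: Dark wooden pepper mill, 52 mm across, 130 mm high; origin under its centre. Leave alone.
- wooden_spoon: Wooden spoon lying flat, 260 mm long along its x, under 40 mm high; origin at its middle. Leave alone.
Things that resemble listed ones, but are neither listed nor needed, are in the scene too. Several things have the shape of the lamp; the one meant has the colours described above.

How it is judged:
On the way, in this order (a step that is already met when the one before it is completed fails the run):
1. the lamp's knob has been turned past its click to on (value of joint lamp_knob above 0.85 rad), for 0.2 s.
2. the cell is lifted clear of the draining board, gripped on both frosted sides (contact force between the fingers and frost_a above 0.5 N and contact force between the fingers and frost_b above 0.5 N and height (world z) of cell above 0.03 m), for 0.2 s.
At the end, for the whole second after the job is handed in: Knob on (over 0.85 rad). Fingers press both frosted sides and alone carry the cell, still (below 20 mm/s): its middle 60 to 120 mm before the lens, within 10 mm sideways and 12 mm in height of the beam axis, its length within 0.17 rad of the beam, upright within 0.17 rad (value of joint lamp_knob above 0.85 rad and contact force between the fingers and frost_a above 0.5 N and contact force between the fingers and frost_b above 0.5 N and x of cell_mid in the frame of lamp_lens between 0.06 and 0.12 m and y of cell_mid in the frame of lamp_lens between -0.01 and 0.01 m and z of cell_mid in the frame of lamp_lens between -0.012 and 0.012 m and angle between the x axis of cell and the x axis of lamp, either way round below 0.17 rad and angle between cell's own z axis and vertical below 0.17 rad and linear speed of cell below 0.02 m/s and contact force between cell and lamp below 0.05 N and contact force between cell and steel_bowl below 0.05 N and contact force between cell and garlic_keeper below 0.05 N); the arm keeps its last pose, push and grip.
It fails at once if the robot touches a clear window of the cell (over 0.5 N) (contact force between any of the fingers, the arm and window_a above 0.5 N or contact force between any of the fingers, the arm and window_b above 0.5 N).
It fails at once if another thing on the counter or draining board is moved more than 30 mm (distance of any of ramekin, tumbler, steel_bowl, garlic_keeper, rasp_grater, pepper_mill, wooden_spoon from where it was at the start of the episode above 0.03 m).
It also fails if it takes over 62 s, if anything falls off the work surface, if the arm or the gripper's body presses on something with over 40 N, if the wrist force passes 120 N, or if a joint passes its speed limit or range.

## Robot

A 7-joint arm with a two-finger parallel gripper is mounted at the origin on the work surface. World frame = base frame: x ahead of the robot, y to its left, z up, the work surface at z = 0. Lengths are in m, angles in rad, forces in N, time in s.
With the tool pointing down it reaches from about 0.375 to 0.925 m from the base axis. Payload 3.1 kg.
Tool frame: the origin (TCP) lies between the finger pads; the fingertips stand 19 mm ahead of it and the grasp point (between the pads) is the TCP; z points along the fingers, y is the direction in which the jaws open and shut (so a half turn about z gives the same grasp; the last joint's range is limited). The gripper opens to 85 mm and grips with 20 to 120 N. Pads are 22 mm wide; open, the fingers measure 114 mm over their backs; the gripper's body (76 mm by 85 mm) begins 54 mm behind the grasp point. The pads swing forward as they close: fully open they stand 13 mm farther back than shut.
Start: joints at [1.21, 0.383, 0.044, 1.598, -0.018, 1.161, -0.05], TCP at [0.169, -0.628, 0.25] pointing down, gripper open.
Joint ranges: [-2.61, 2.61], [-0.41, 2.15], [-1.48, 1.57], [0, 2.5], [-1.57, 4.71], [0.05, 1.97], [-2.85, 2.85]. Speed limits (rad/s): [2.79, 2.79, 3.14, 3.14, 3.14, 3.14, 3.14].

## Interface

Orientations are given as a unit quaternion [x, y, z, w].
In Python, from bench import move_ptp, movel, move_j, move_gripper, pause, inverse_kinematics, read_camera, camera_params, MotionError, sign_off, look_for, tip_of, read_time_s, read_qpos, read_joint_vel, read_effort, read_eef_pos, read_tcp_rot, read_ft_force, read_ft_torque, read_finger_gap gives the robot as it stands. Calls block until the motion is done:
- move_ptp(position, orientation): joint-space move of the TCP to a pose.
- movel(position, orientation=None, speed=0.15): straight line of the TCP; orientation=None keeps the orientation; speed is the mean speed in m/s.
- move_j(angles): joint-space move.
- move_gripper(opening, effort=None): finger opening in m; effort is the grip in N (None keeps the last); returns when the fingers have stopped.
- pause(seconds).
- inverse_kinematics(position, orientation): joint angles nearest the present ones, or None.
- read_camera(name): name is "scene" or "top" or "wrist"; returns the picture (420x560x3 uint8, red, green, blue); there is no depth.
- camera_params(name): a dict with "K" (3x3 intrinsics, pixels), "camera_from_world" (4x4, takes a point from world to camera coordinates). Camera axes: x right, y down, z forward; pixel columns grow to the right and rows downward; lengths in m; the calibration is good to about 2 mm. A picture is of the moment at which its call begins: read the wrist's pose just before it. camera_params takes no time and is no camera call; for the wrist camera it gives the pose at the moment of the call.
A pose or a line that the arm cannot do raises MotionError and nothing moves.
- sign_off(): hands the job in, once; it reports no verdict.
Trained networks look in the newest picture that a camera, given by its name, has taken for a name from the list of things; names that differ only in an ending like _2 or _b are one class to them, and where a whole thing is asked for, a point or a joint stands for the part that bears it (a point fixed in the world has none). Each returns a list of dicts, best first, with "confidence" (0 to 1); they miss things now and then, are a little off and sometimes report something else, mostly with a low value. They report only what shows in the picture. A call takes as long as a camera call. They do not tell look-alikes from the thing itself.
- look_for(camera, name): "at" ([column, row] in pixels, amid what is visible of it).
- tip_of(camera, name): "at" ([column, row] in pixels: a listed point, or the origin of a listed thing).
Readings, each from a call of its own:
- read_time_s(): time.
- read_qpos(): joint angles.
- read_joint_vel(): joint speeds.
- read_effort(): joint torques, N m.
- read_eef_pos(): TCP position.
- read_tcp_rot(): TCP orientation.
- read_ft_force(): force on the tool from outside, world axes, zero at the start.
- read_ft_torque(): the same for the moment, N m.
- read_finger_gap(): finger opening in m.
Only numpy, scipy, OpenCV 4.12 (cv2) and the standard library are available. Lean on these libraries where they do the work, as an engineer would, in place of code of your own. Each camera call takes 0.05 s, during which the arm holds its last target.

## Working session

There is one attempt and no reset: what is moved stays moved. The work goes in short steps, each a Python script; the robot and the scene stay as the last script left them, time stands still between calls to the robot, and variables do not carry over. Pictures are saved under pics/ and viewed, and the job is handed in when it is done.

```bash
ls; mkdir -p pics
python3 - <<'E'
from bench import *
import cv2
print(read_time_s(), read_eef_pos(), read_tcp_rot(), read_finger_gap())
for c in ["scene","top","wrist"]:
    im=read_camera(c); cv2.imwrite(f"pics/{c}0.png",im[:,:,::-1])
    p=camera_params(c); print(c,p["K"],p["camera_from_world"])
    if c!="wrist":
        for n in ["cell","lamp","lamp_knob","knob_grip","lamp_lens","drainer","ramekin","tumbler","steel_bowl","garlic_keeper"]:
            try: print(n,"look",[(x["at"],round(x["confidence"],2)) for x in look_for(c,n)],"tip",[(x["at"],round(x["confidence"],2)) for x in tip_of(c,n)])
            except Exception as e: print(n,e)
print(read_time_s())
E
```

```text
pics
0.0 [ 0.1686298  -0.62680772  0.24885953] [ 9.91375284e-01  1.31046775e-01 -2.37595047e-04 -1.31635059e-03] 0.08507798292604256
scene [[527.73256314   0.         284.38394994]
 [  0.         527.73256314 210.52325315]
 [  0.           0.           1.        ]] [[-0.42544504  0.90495417  0.00738058  0.29062757]
 [ 0.58128207  0.27950999 -0.76418932 -0.15454633]
 [-0.69361926 -0.32083036 -0.64494977  1.86753361]
 [ 0.          0.          0.          1.        ]]
cell look [([376.6, 260.3], 0.62), ([375.2, 258.2], 0.59)] tip [([373.5, 265.8], 0.53), ([323.6, 354.5], 0.5), ([220.9, 217.6], 0.34)]
lamp look [([222.4, 182.4], 0.98), ([192.6, 224.4], 0.8), ([270.0, 148.5], 0.72), ([118.0, 213.5], 0.71)] tip [([123.8, 231.8], 0.78), ([222.5, 206.3], 0.77), ([197.6, 245.6], 0.7), ([271.8, 169.6], 0.63), ([190.4, 200.8], 0.37)]
lamp_knob it knows: beam_spot, cell, cell_mid, drainer, frost, garlic_keeper, knob_grip, lamp, lamp_lens, pepper_mill, ramekin, rasp_grater, steel_bowl, tumbler, window, wooden_spoon
knob_grip look [([222.6, 163.8], 0.68), ([269.5, 132.4], 0.64), ([192.2, 204.2], 
[... 2286 characters left out ...]
.5], 0.86), ([182.7, 195.0], 0.34)]
tumbler look [([183.2, 146.3], 0.54)] tip [([189.3, 148.4], 0.81)]
steel_bowl look [([189.8, 202.9], 0.61), ([268.2, 154.6], 0.57)] tip [([266.4, 161.4], 0.65)]
garlic_keeper look [([278.7, 111.8], 0.64), ([406.2, 231.1], 0.17)] tip [([278.6, 113.3], 0.77)]
wrist [[303.8069869    0.         275.72448019]
 [  0.         303.8069869  208.52846799]
 [  0.           0.           1.        ]] [[ 2.59459343e-01 -9.65754012e-01 -1.91478244e-04 -6.50150164e-01]
 [-9.28967146e-01 -2.49630380e-01  2.73321632e-01 -3.41972067e-02]
 [-2.64009261e-01 -7.07379741e-02 -9.61922684e-01  3.78976917e-01]
 [ 0.00000000e+00  0.00000000e+00  0.00000000e+00  1.00000000e+00]]
2.05
```

View pics/scene0.png

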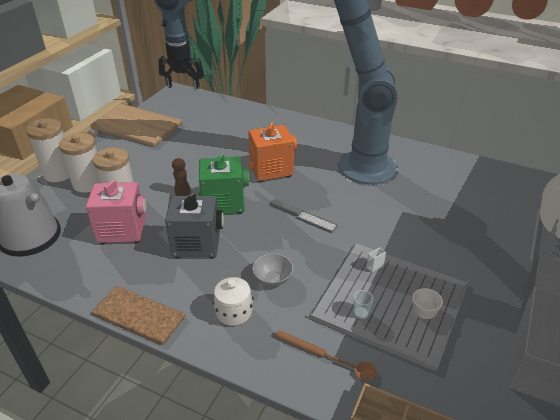

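View pics/top0.png

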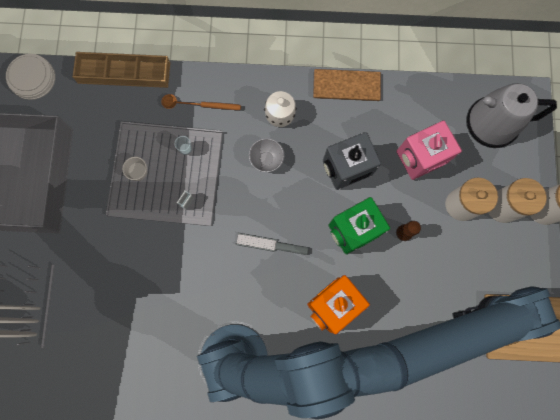

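The scene view shows the grey lamp with its black snoot and knob at about (194,225), the cell at (376,260), the tumbler at (362,305) and the ramekin at (427,305). In the top view the grey lamp is at (350,160) with its knob at (355,155), and the cell is at (185,199). The pink, green and orange boxes are look-alikes. Next I'll zoom in and triangulate.

```bash
cat > h.py <<'E'
import numpy as np, cv2, json
from scipy.spatial.transform import Rotation as R
from scipy.optimize import least_squares
def proj(P,cam):
    K,T=np.array(cam["K"]),np.array(cam["camera_from_world"])
    p=(T[:3,:3]@np.atleast_2d(P).T).T+T[:3,3]
    q=(K@p.T).T
    return q[:,:2]/q[:,2:]
def ray(uv,cam):
    K,T=np.array(cam["K"]),np.array(cam["camera_from_world"])
    c=-T[:3,:3].T@T[:3,3]
    d=T[:3,:3].T@np.linalg.inv(K)@np.array([uv[0],uv[1],1.]); return c,d/np.linalg.norm(d)
def onz(uv,cam,z):
    c,d=ray(uv,cam); return c+d*(z-c[2])/d[2]
def tri(obs):
    A=np.zeros((3,3));b=np.zeros(3)
    rs=[ray(uv,c) for uv,c in obs]
    for c,d in rs:
        M=np.eye(3)-np.outer(d,d);A+=M;b+=M@c
    X=np.linalg.solve(A,b)
    return X,[float(np.linalg.norm((np.eye(3)-np.outer(d,d))@(X-c))) for c,d in rs]
def down(yaw):
    # tool z down, tool x axis at yaw in world xy; tool y = z cross x
    x=np.array([np.cos(yaw),np.sin(yaw),0]);z=np.array([0,0,-1.]);y=np.cross(z,x)
    return R.from_matrix(np.c_[x,y,z]).as_quat()
def crop(src,dst,x0,y0,x1,y1,s):
    im=cv2.imread(src)[y0:y1,x0:x1]; cv2.imwrite(dst,cv2.resize(im,None,fx=s,fy=s,interpolation=cv2.INTER_CUBIC))
E
python3 - <<'E'
from h import *
from bench import camera_params
S,T=camera_params("scene"),camera_params("top")
np.set_printoptions(precision=4,suppress=True)
print("knob",tri([([191.3,197.8],S),([355,152],T)]))
print("lens",tri([([220.2,218.5],S),([326.4,172.4],T)]))
print("lamp",tri([([197.6,245.6],S),([345.7,166.3],T)]))
print("cell",tri([([373.5,265.8],S),([184.3,204.3],T)]))
print("bowl",tri([([274.4,276.5],S),([266.4,161.4],T)]), "garlic",tri([([234,314.4],S),([278.6,113.3],T)]))
print("tumb",tri([([356.2,315.6],S),([189.3,148.4],T)]), "ram",tri([([426,310],S),([137.4,168.5],T)]))
crop("pics/scene0.png","pics/s1.png",140,170,280,290,5)
crop("pics/top0.png","pics/t1.png",300,110,400,200,7)
crop("pics/scene0.png","pics/s2.png",330,235,460,345,5)
E
```

```text
knob (array([ 0.6   , -0.3226,  0.182 ]), [0.0017193772376171783, 0.0017193772376171274])
lens (array([ 0.5599, -0.2556,  0.0997]), [0.003957801663153195, 0.00395780166315301])
lamp (array([ 0.6045, -0.3206,  0.0063]), [0.002256841910977056, 0.0022568419109770207])
cell (array([0.4591, 0.1777, 0.008 ]), [0.005032140760801928, 0.0050321407608020135])
bowl (array([ 0.6112, -0.0666, -0.0012]), [0.001963756686671454, 0.0019637566866715153]) garlic (array([ 0.776 , -0.1003,  0.0009]), [0.0003782770600254967, 0.00037827706002545975])
tumb (array([ 0.643 ,  0.1841, -0.0007]), [0.0018104366255190627, 0.001810436625519044]) ram (array([0.5636, 0.3418, 0.0172]), [0.003440644698250336, 0.003440644698250179])
```

```bash
python3 -c "
from h import *
a=cv2.imread('pics/t1.png');print(a.shape)
crop('pics/top0.png','pics/t2.png',160,130,230,220,6)"
```

```text
(630, 700, 3)
```

View pics/s1.png

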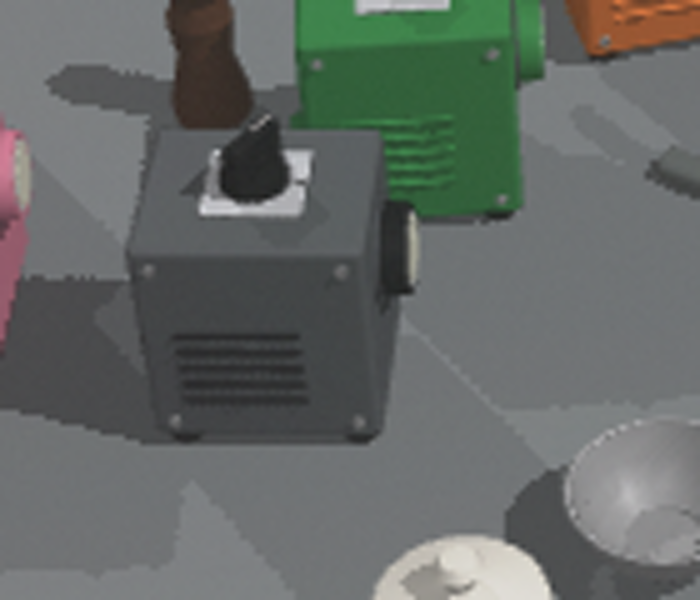

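View pics/t1.png

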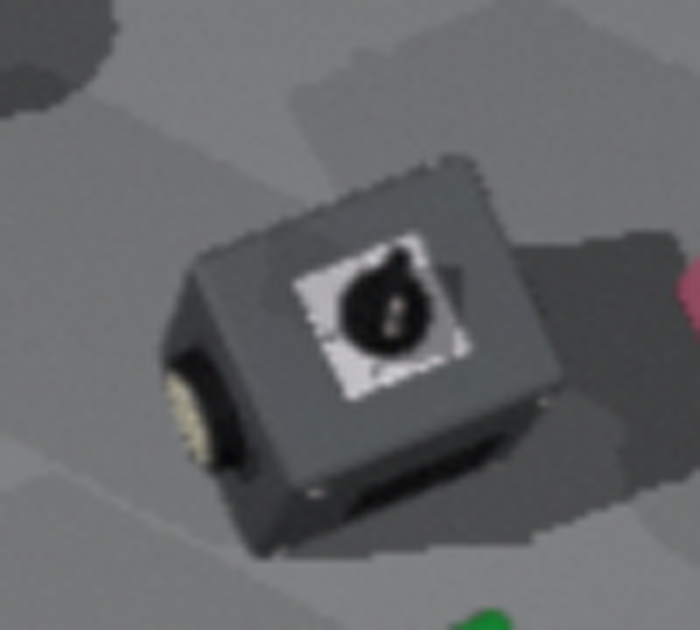

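View pics/t2.png

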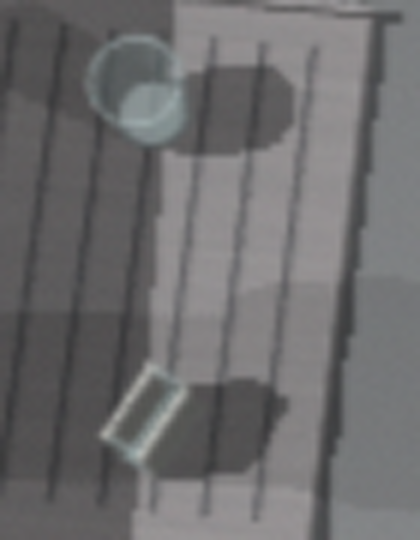

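```bash
cat > lampfit.py <<'E'
from h import *
from bench import camera_params
S,T=camera_params("scene"),camera_params("top")
np.set_printoptions(precision=4,suppress=True)
def s(p): return np.array(p)/5+[140-.4,170-.4]
def t(p): return np.array(p)/7+[300-.43,110-.43]
obs=[(S,s((130,255)),(-.065,-.055,.15)),(S,s((365,258)),(.065,-.055,.15)),(S,s((383,130)),(.065,.055,.15)),(S,s((160,128)),(-.065,.055,.15)),
(S,s((413,250)),(.083,0,.105)),
(T,t((465,155)),(-.065,-.055,.15)),(T,t((195,262)),(.065,-.055,.15)),(T,t((300,482)),(.065,.055,.15)),(T,t((562,385)),(-.065,.055,.15)),(T,t((188,420)),(.083,0,.105))]
def res(p):
    r=R.from_euler('z',p[2]).as_matrix(); o=[]
    for c,uv,P in obs: o+=list(proj(r@np.array(P)+[p[0],p[1],p[3]],c)[0]-uv)
    return o
f=least_squares(res,[.6,-.32,1.95,0],loss='soft_l1')
print(f.x,np.degrees(f.x[2])); print(np.reshape(f.fun,(-1,2)))
c=np.array([f.x[0],f.x[1],0]);b=np.array([np.cos(f.x[2]),np.sin(f.x[2]),0])
print("lens",c+.084*b,"spot",c+.174*b)
def camc(c):
    M=np.array(c["camera_from_world"]); return -M[:3,:3].T@M[:3,3]
from bench import *
W=camera_params("wrist");cw=camc(W);r=R.from_quat(read_tcp_rot()).as_matrix()
print("wristcam in tcp",r.T@(cw-read_eef_pos()),"fwd in tcp",r.T@np.array(W["camera_from_world"])[2,:3],"x in tcp",r.T@np.array(W["camera_from_world"])[0,:3])
E
python3 lampfit.py
```

```text
[ 0.6003 -0.3258  2.0048 -0.0044] 114.86432902162265
[[-1.586  -0.065 ]
 [-0.2586 -0.2215]
 [ 0.3811 -0.1022]
 [-0.6443 -0.1221]
 [-0.0631  0.5555]
 [-0.017  -0.4661]
 [-1.612   0.106 ]
 [-1.5787  2.2879]
 [ 1.5803 -0.1467]
 [-0.4293  0.3734]]
lens [ 0.565  -0.2495  0.    ] spot [ 0.5272 -0.1679  0.    ]
wristcam in tcp [ 0.0704  0.0003 -0.1235] fwd in tcp [-0.2734 -0.0003  0.9619] x in tcp [-0.0004  1.      0.0002]
```

View pics/wrist0.png

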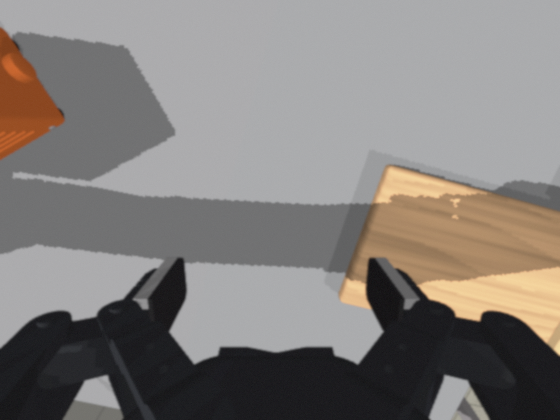

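View pics/s2.png

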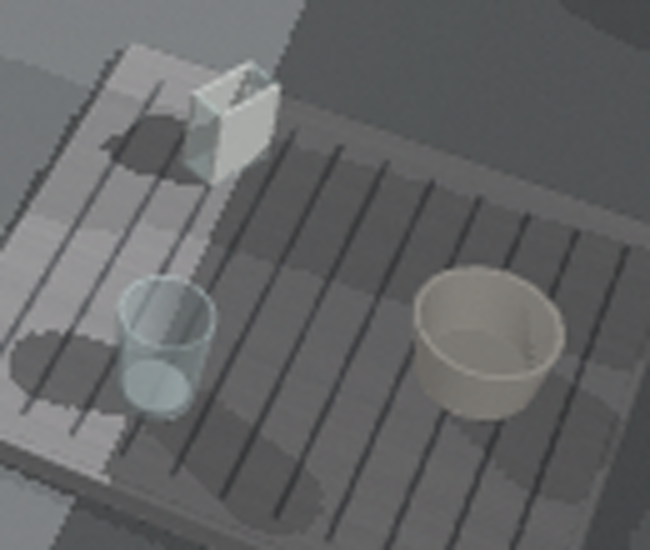

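Run:
```python
from h import *
from bench import *
np.set_printoptions(precision=2,suppress=True)
for off in (0,180):
  for name,p,ya in [("look",(.6,-.324,.33),175),("knob0",(.6,-.324,.184),175),("knob1",(.6,-.324,.184),115),("knob2",(.6,-.324,.184),108),("cellhi",(.46,.178,.2),146),("cell",(.46,.178,.045),146),("spot",(.527,-.168,.112),115)]:
    q=inverse_kinematics(p,down(np.radians(ya+off))); print(off,name,None if q is None else np.array(q))
```

```text
0 look [ 0.84  0.45 -0.57  1.39  0.24  1.37  1.75]
0 knob0 [ 0.84  0.57 -0.56  1.55  0.33  1.12  1.69]
0 knob1 [ 0.77  0.55 -0.45  1.55  0.26  1.11  0.69]
0 knob2 [ 0.75  0.54 -0.43  1.55  0.24  1.1   0.58]
0 cellhi [ 0.56  0.35 -1.15  1.98  0.37  1.05  0.22]
0 cell [ 0.33  0.58 -0.91  2.07  0.65  0.8   0.  ]
0 spot [ 0.71  0.43 -0.56  1.92  0.29  0.87  0.43]
180 look [ 0.56  0.4  -0.16  1.41  0.07  1.34 -1.27]
180 knob0 [ 0.54  0.51 -0.14  1.56  0.08  1.08 -1.28]
180 knob1 [ 0.42  0.5   0.02  1.57 -0.01  1.07 -2.26]
180 knob2 [ 0.41  0.5   0.04  1.57 -0.02  1.07 -2.38]
180 cellhi [ 0.44  0.28 -1.    1.98  0.28  1.02 -2.84]
180 cell [-1.06  0.49  0.71  2.13 -0.5   0.69 -2.18]
180 spot [ 0.35  0.38 -0.13  1.94  0.07  0.83 -2.53]
```

Run:
```python
from h import *
from bench import *
import pickle
np.set_printoptions(precision=4,suppress=True)
t=read_time_s()
move_ptp((.61,-.324,.34),down(np.radians(175))); print(read_time_s()-t, read_eef_pos())
views=[]
for i,p in enumerate([(.61,-.324,.34),(.60,-.334,.27)]):
    if i: movel(p,speed=.15)
    pause(.2)
    c=camera_params("wrist"); im=read_camera("wrist"); cv2.imwrite(f"pics/wk{i}.png",im[:,:,::-1])
    views.append(c)
    for n in ["knob_grip","lamp_lens"]: print(n,[(x["at"],round(x["confidence"],2)) for x in tip_of("wrist",n)])
pickle.dump(views,open("wk.pkl","wb"))
print(read_time_s())
```

```text
1.9583000000000004 [ 0.609  -0.3257  0.3395]
knob_grip [([48.3, 254.1], 0.97), ([276.0, 187.0], 0.88)]
lamp_lens [([141.3, 193.7], 0.87), ([339.2, 143.0], 0.86)]
knob_grip [([285.6, 213.8], 0.82), ([3.8, 295.4], 0.72)]
lamp_lens [([121.8, 215.0], 0.73), ([363.7, 153.1], 0.66)]
5.3333
```

View pics/wk0.png

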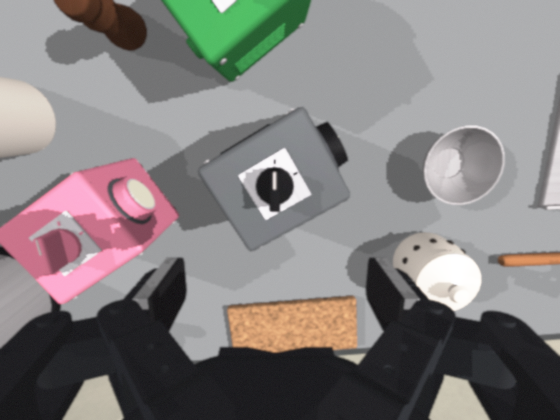

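View pics/wk1.png

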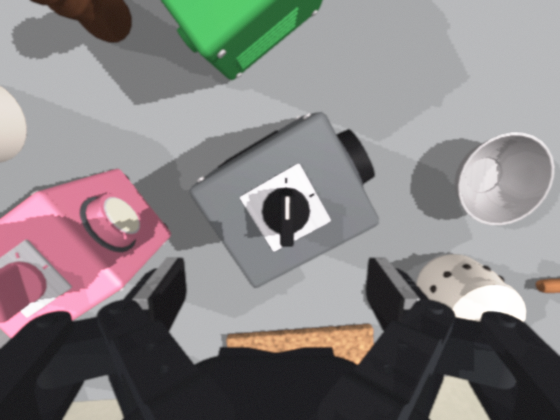

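The wrist views show the knob at (276,187), then (286,212). Its bar runs straight up the image with the white line at the top, so its yaw of about 175° is confirmed. The corners of the lamp's top are clear in both views, so I'll refine the pose from them.

Run:
```python
from h import *
import pickle
np.set_printoptions(precision=4,suppress=True)
V=pickle.load(open("wk.pkl","rb"))
print("knob",tri([([276,187],V[0]),([285.8,213],V[1])]), onz([285.8,213],V[1],.175), onz([276,187],V[0],.175))
C=[(-.065,.055,.15),(.065,.055,.15),(.065,-.055,.15),(-.065,-.055,.15)]
px=[[(200,170),(302,107),(349,194),(250,250)],[(191,186),(323,112),(379,221),(255,288)]]
def res(p):
    r=R.from_euler('z',p[2]).as_matrix(); o=[]
    for c,uvs in zip(V,px):
        o+=list((proj((r@np.array(C).T).T+[p[0],p[1],p[3]],c)-uvs).ravel())
    return o
f=least_squares(res,[.6,-.32,2.,0],loss='soft_l1');x=f.x
print(x,np.degrees(x[2]));print(np.reshape(f.fun,(-1,2)))
# line ends of bar (top z=.187): 
for i,(a,b) in enumerate([((275.5,172),(275.5,209)),((288,192),(287,246))]):
    d=onz(a,V[i],.187)-onz(b,V[i],.187); print(np.degrees(np.arctan2(d[1],d[0])),np.linalg.norm(d))
```

```text
knob (array([ 0.6051, -0.3251,  0.1581]), [0.0007824551486251322, 0.0007824551486251408]) [ 0.6002 -0.326   0.175 ] [ 0.6014 -0.324   0.175 ]
[ 0.6057 -0.325   2.0037 -0.0173] 114.80440315590658
[[-1.3398 -0.6772]
 [ 1.405  -0.34  ]
 [ 1.3907  2.4748]
 [ 0.931   0.1344]
 [ 0.1345  2.2145]
 [-0.8547 -0.6354]
 [-1.1985  0.4883]
 [ 0.1198 -3.2396]]
174.85223442038352 0.035162270186634585
174.61670830540436 0.0408896619833526
```

Run:
```python
from h import *
from bench import *
np.set_printoptions(precision=4,suppress=True)
k=np.array([.601,-.325]); y0=174.8
print(read_time_s())
movel((*k,.21),down(np.radians(y0)),speed=.15)
movel((*k,.184),speed=.08)
print(read_eef_pos(),read_ft_force())
move_gripper(.0,40); print("gap",read_finger_gap(),read_ft_force(),read_ft_torque(),read_time_s())
c=camera_params("wrist");im=read_camera("wrist");cv2.imwrite("pics/wk2.png",im[:,:,::-1])
```

```text
5.3333
[ 0.6005 -0.3249  0.1831] [ 0.5751  0.0238 -0.4559]
gap 0.01032139573022414 [-0.2646 -0.7142  0.9117] [-0.1684  0.019   0.018 ] 7.0333
```

View pics/wk2.png

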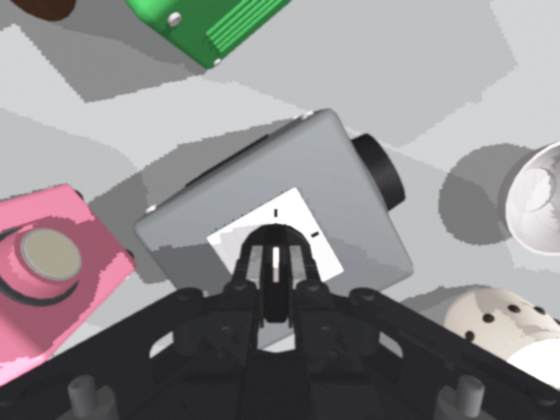

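The bar is gripped squarely between the fingers at about (275,265), with a gap of 10.3 mm. Now I'll turn it clockwise.

Run:
```python
from h import *
from bench import *
np.set_printoptions(precision=4,suppress=True)
p=read_eef_pos(); k=(p[0],p[1],.1835); y0=174.8
for d in (12,24,36,48,59):
    move_ptp(k,down(np.radians(y0-d)))
    print(d,read_eef_pos(),read_ft_force(),read_ft_torque(),read_finger_gap(),round(read_time_s(),2))
pause(.3)
im=read_camera("wrist");cv2.imwrite("pics/wk3.png",im[:,:,::-1])
```

```text
12 [ 0.6011 -0.3255  0.1844] [-2.5374  0.9381  4.9569] [0.2036 0.4556 0.0661] 0.009887507510579437 7.38
24 [ 0.6012 -0.3253  0.1843] [-2.3206  0.6875  6.8056] [0.2526 0.4248 0.0345] 0.010359289435902 7.68
36 [ 0.6014 -0.325   0.1844] [-1.9772  0.3938  5.4128] [ 0.347   0.3981 -0.0387] 0.010063046244291628 7.98
48 [ 0.6016 -0.3248  0.1843] [-1.269   1.7979  6.026 ] [ 0.472   0.3443 -0.0862] 0.01034052623976581 8.28
59 [ 0.6019 -0.3247  0.1843] [-2.1404  1.8485  6.3485] [ 0.49    0.317  -0.0355] 0.0097495438741815 8.57
```

View pics/wk3.png

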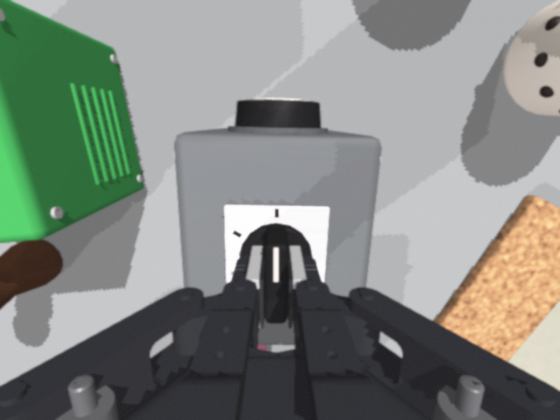

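The knob bar now lines up with the on mark at (277,213) and with the snoot at (278,115). I'll release it, check it again, then view the cell.

Run:
```python
from h import *
from bench import *
import pickle
np.set_printoptions(precision=4,suppress=True)
move_gripper(.05,40)
p=read_eef_pos(); movel((p[0],p[1],.28),speed=.2)
pause(.1)
V={}
V['lamp']=camera_params("wrist");V['lampT']=(read_eef_pos(),read_tcp_rot());im=read_camera("wrist");cv2.imwrite("pics/wk4.png",im[:,:,::-1])
print(read_time_s())
yaw=np.radians(146)
for i,p in enumerate([(.47,.17,.28),(.46,.178,.19)]):
    (movel if i else move_ptp)(p,down(yaw)); pause(.2)
    V[f'c{i}']=camera_params("wrist"); im=read_camera("wrist"); cv2.imwrite(f"pics/wc{i}.png",im[:,:,::-1])
    for n in ["cell","cell_mid"]: print(n,[(x["at"],round(x["confidence"],2)) for x in tip_of("wrist",n)])
    print(read_eef_pos(),read_time_s())
pickle.dump(V,open("wc.pkl","wb"))
```

```text
10.175
cell [([277.5, 169.8], 0.82)]
cell_mid [([278.5, 176.8], 0.59)]
[0.4702 0.1697 0.28  ] 12.3833
cell [([277.1, 195.5], 0.56)]
cell_mid [([273.7, 202.1], 0.97)]
[0.4605 0.1781 0.1906] 13.4917
```

View pics/wk4.png

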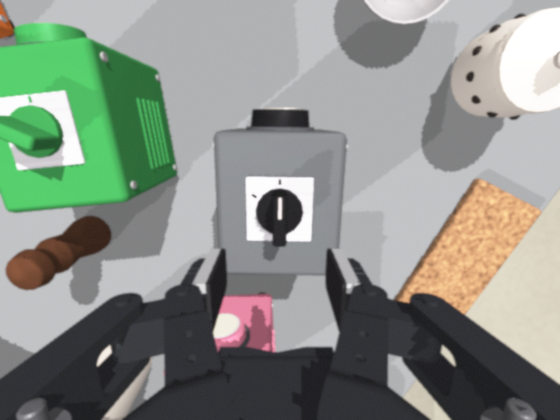

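View pics/wc0.png

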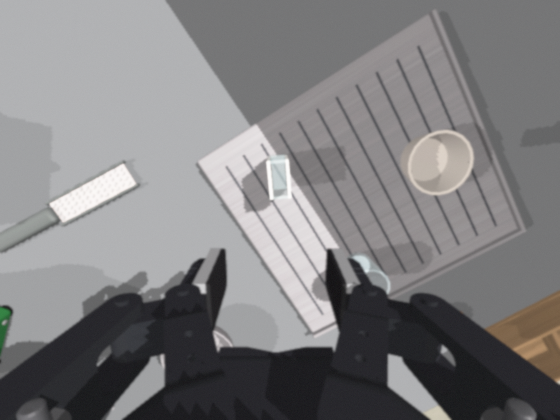

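View pics/wc1.png

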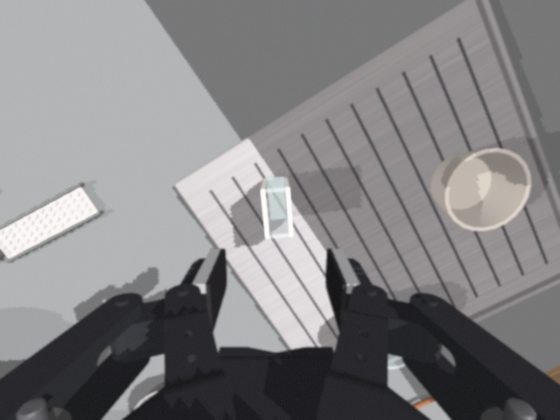

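The knob stayed on, with the bar pointing along the beam. The cell stands at (277,205) in the second view, nearly aligned with the tool. I'll zoom in to measure it.

Run:
```python
from h import *
crop("pics/wc1.png","pics/wc1z.png",245,165,315,250,7)
crop("pics/wc0.png","pics/wc0z.png",245,140,315,215,7)
```

```text
(no output)
```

View pics/wc1z.png

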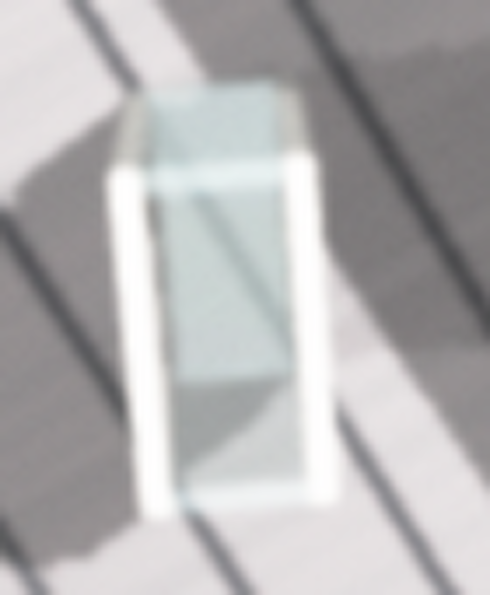

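View pics/wc0z.png

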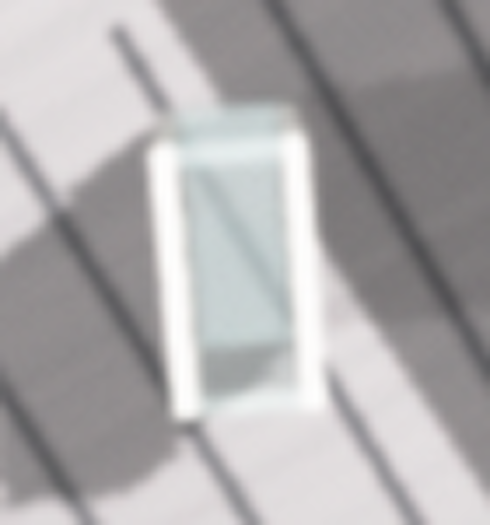

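Run:
```python
from h import *
import pickle
np.set_printoptions(precision=4,suppress=True)
V=pickle.load(open("wc.pkl","rb"))
a=np.array([(108,165),(315,157),(338,500),(143,517)])/7+[245-.43,165-.43]
b=np.array([(150,148),(305,135),(322,408),(175,417)])/7+[245-.43,140-.43]
for i in range(4): print(tri([(a[i],V['c1']),(b[i],V['c0'])]))
# tool x (image up) = +x cell assumed
C=np.array([(.022,.012),(.022,-.012),(-.022,-.012),(-.022,.012)])
def res(p,full=True):
    c,s=np.cos(p[2]),np.sin(p[2]); P=np.c_[(np.array([[c,-s],[s,c]])@C.T).T+p[:2],np.full(4,p[3] if len(p)>3 else .066)]
    return np.r_[(proj(P,V['c1'])-a).ravel(),(proj(P,V['c0'])-b).ravel()]
for x0 in ([.46,.178,2.55,.066],[.46,.178,2.55]):
    f=least_squares(res,x0,loss='soft_l1');print(f.x,np.degrees(f.x[2]),f.cost);print(f.fun.reshape(-1,2))
# which side: check proj of TCP axis
# lamp from wk4
px=np.array([(217,130),(347,131)])
L=V['lamp']; 
for q in px: print(onz(q,L,.15))
d=onz(px[1],L,.15)-onz(px[0],L,.15); print("front edge yaw",np.degrees(np.arctan2(d[1],d[0]))+90,"mid",(onz(px[1],L,.15)+onz(px[0],L,.15))/2)
print("knob",onz((279.5,213),L,.18), V['lampT'])
b=np.radians(114.8);u=np.array([np.cos(b),np.sin(b)]);print("pred front mid",np.array([.601,-.325])+.065*u,"spot",np.array([.601,-.325])+.174*u)
```

```text
(array([0.4429, 0.1754, 0.0579]), [8.927159195777438e-05, 8.927159195774632e-05])
(array([0.454 , 0.1978, 0.0686]), [9.163035683315303e-05, 9.163035683319936e-05])
(array([0.4935, 0.1754, 0.0633]), [0.00023023353048217844, 0.00023023353048219676])
(array([0.4801, 0.1552, 0.0684]), [6.210626533126722e-05, 6.210626533146362e-05])
[0.4671 0.1764 2.6243 0.0677] 150.36170114177546 0.6792887770501801
[[ 0.3815  0.7681]
 [-0.3271 -0.2809]
 [-0.336   0.3127]
 [-0.0294 -0.1111]
 [ 0.2873 -0.2768]
 [-0.0749 -0.1467]
 [ 0.1084 -0.3115]
 [ 0.0775  0.0128]]
[0.4675 0.1762 2.6243] 150.35848457413272 0.80525455401309
[[ 0.4981  0.834 ]
 [-0.4085 -0.1983]
 [-0.438   0.0665]
 [ 0.0491 -0.3714]
 [ 0.348  -0.0763]
 [-0.1271  0.0644]
 [ 0.0428 -0.3023]
 [ 0.1172  0.0128]]
[ 0.5302 -0.2884  0.15  ]
[ 0.6242 -0.2439  0.15  ]
front edge yaw 115.36375757156787 mid [ 0.5772 -0.2662  0.15  ]
knob [ 0.6014 -0.3211  0.18  ] (array([ 0.5995, -0.3253,  0.2773]), array([ 0.5313,  0.8472, -0.0003, -0.0023]))
pred front mid [ 0.5737 -0.266 ] spot [ 0.528 -0.167]
```

Run:
```python
from h import *
from bench import *
np.set_printoptions(precision=4,suppress=True)
q=down(np.radians(150.4)); c=(.4672,.1763)
movel((*c,.12),q,speed=.15); movel((*c,.046),speed=.08)
pause(.1)
print(read_eef_pos(),read_ft_force(),read_finger_gap())
im=read_camera("wrist");cv2.imwrite("pics/wg0.png",im[:,:,::-1])
move_gripper(.018,25); print("gap",read_finger_gap(),read_ft_force(),read_eef_pos(),read_time_s())
im=read_camera("wrist");cv2.imwrite("pics/wg1.png",im[:,:,::-1])
```

```text
[0.4678 0.1766 0.0466] [-0.2234 -0.8804 -0.0039] 0.04983894791994089
gap 0.02368560180254367 [-0.6796  1.1634  2.5689] [0.4675 0.1763 0.0463] 15.675
```

View pics/wg1.png

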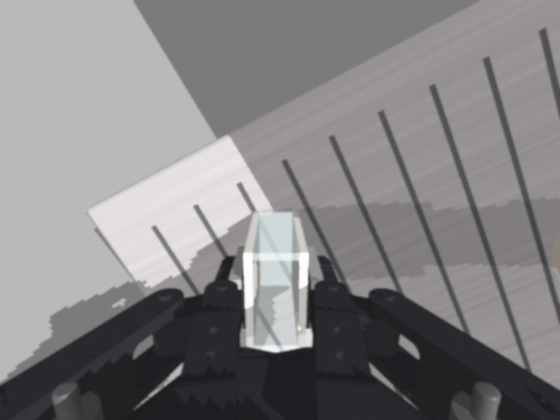

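The cell is held square by its two frosted sides, with a gap of 23.7 mm and both windows untouched. Next: lift and carry.

Run:
```python
from h import *
from bench import *
import pickle
np.set_printoptions(precision=4,suppress=True)
c=(.4672,.1763)
movel((*c,.10),speed=.08); pause(.3)
print(read_finger_gap(),read_ft_force())
movel((*c,.22),speed=.15)
q=down(np.radians(115)); s=(.528,-.1673)
movel((*s,.22),q,speed=.15)
movel((*s,.113),speed=.08); pause(.3)
print(read_eef_pos(),read_finger_gap(),read_ft_force(),read_time_s())
V={}
for n in ["wrist","scene","top"]:
    V[n]=camera_params(n); im=read_camera(n);cv2.imwrite(f"pics/f_{n}.png",im[:,:,::-1])
    for m in ["cell_mid","lamp_lens","cell"]: print(n,m,[(x["at"],round(x["confidence"],2)) for x in tip_of(n,m)])
pickle.dump(V,open("f.pkl","wb"))
crop("pics/f_scene.png","pics/f_s.png",150,150,330,300,4)
crop("pics/f_top.png","pics/f_t.png",240,110,400,230,4)
```

```text
0.02361324417431615 [ 0.2644 -0.4059 -1.3542]
[ 0.5281 -0.1674  0.1132] 0.023518578782494273 [-0.2061 -0.3053 -0.6684] 22.0583
wrist cell_mid [([271.3, 271.4], 0.94)]
wrist lamp_lens []
wrist cell [([274.3, 247.3], 0.87)]
scene cell_mid [([254.0, 222.8], 0.49)]
scene lamp_lens [([250.3, 176.0], 0.9), ([221.9, 218.5], 0.8), ([142.6, 205.9], 0.8), ([296.4, 142.3], 0.55)]
scene cell [([251.2, 228.1], 0.66), ([272.5, 277.6], 0.25)]
top cell_mid [([279.0, 115.8], 0.57)]
top lamp_lens [([405.2, 163.2], 0.81), ([326.9, 166.9], 0.78), ([316.8, 321.5], 0.59), ([330.5, 236.6], 0.56)]
top cell []
```

View pics/f_wrist.png

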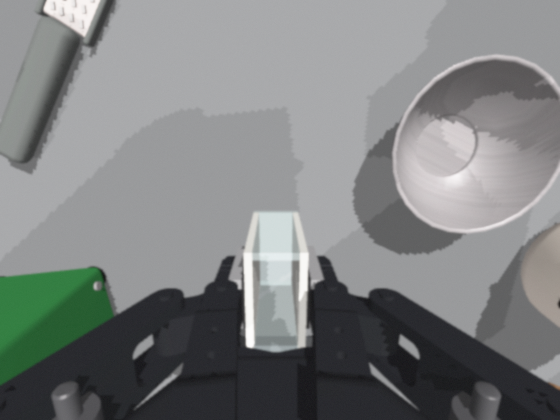

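View pics/f_s.png

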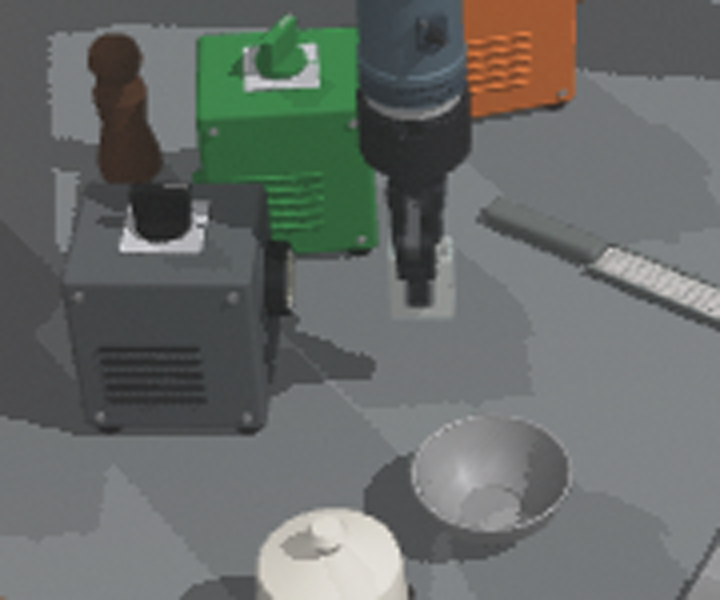

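View pics/f_t.png

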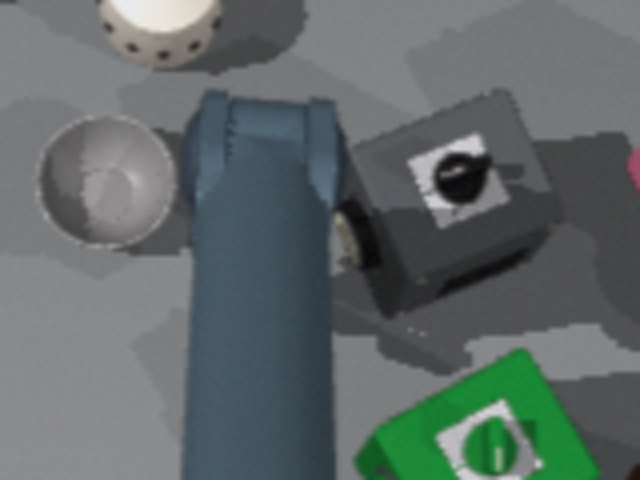

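Run:
```python
from h import *
import pickle
np.set_printoptions(precision=2,suppress=True)
V=pickle.load(open("f.pkl","rb"));b=np.radians(115);u=np.array([np.cos(b),np.sin(b),0]);l=np.array([-u[1],u[0],0])
lens=np.array([.6015,-.325,.105])+.084*u
f=lambda P:(proj(P,V["scene"])[0]-[149.6,149.6])*4
print("lens crop pred",f(lens))
s=np.array([.5281,-.1674,0])
for z in (.077,.133):
    for e in (-.022,.022): print("front face corner",z,e,f(s+u*e-l*.012+[0,0,z]))
ft=lambda P:(proj(P,V["top"])[0]-np.array([240-.375,110-.375]))*4
print("top lens",ft(lens), "top knob",ft([.6015,-.325,.187]))
```

```text
lens crop pred [291.27 278.7 ]
front face corner 0.077 -0.022 [388.15 320.4 ]
front face corner 0.077 0.022 [450.24 320.87]
front face corner 0.133 -0.022 [385.01 260.43]
front face corner 0.133 0.022 [448.63 260.91]
top lens [344.02 238.97] top knob [463.76 166.66]
```

The checks agree: the lens is predicted at (291,279) in the scene crop and shows at about (291,280). The cell's lower edge is predicted at row 320 and shows at about 318, which is well under 2 mm. I'm handing the job in.

Run:
```python
from bench import *
print(read_finger_gap(),read_eef_pos(),max(abs(read_joint_vel())),read_time_s())
sign_off()
```

```text
0.023662133889171967 [ 0.52800604 -0.16732636  0.1129839 ] 0.002038483959384088 22.6583
the job is handed in; nothing more can be done
```

I switched on the grey lamp, lifted the cell by its frosted sides and handed the job in at 22.7 s, still holding the cell in the beam. The simulator gives no verdict, so the result rests on my own checks.

- **Knob:** I turned it about 59° clockwise. After I let go, the wrist picture showed the bar still pointing along the beam. The lamp does not visibly light in the pictures.
- **Grip:** The final gap was 23.7 mm, against the cell's 24 mm width. The wrist view showed the fingers on the frosted sides only, clear of both windows.
- **Position:** The tool stood still at (0.528, −0.167, 0.113) m. That puts the middle of the cell about 90 mm in front of the lens, at 0.105 m height, with its length along the beam. In the scene picture, the lens and the cell's lower edge matched their predicted positions to about half a pixel.
- **Disagreements:**
    - My estimates of the lamp's position differed by up to about 3 mm sideways.
    - One wrist-camera fit put the lamp 17 mm too low. I used the stated heights instead, which the other views supported to within about 5 mm.
    - The cell's right edge in the scene picture was about 1 pixel (2 to 3 mm) off along the beam.
    - At the end the top camera could not see the cell, because the arm was in the way.

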